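Slide a fixture plate out to the pointer and hold it from tipping

TASK

Take the flat metal plate on the low grey riser by its black handle and slide it out along the riser, lying flat and without lifting it, until its front edge is in line with the tip of the pointer post, the plate still pointing straight out along the riser. So far out it would tip over if let go, so finish still holding it: flat, still and at the pointer, ready for me to clamp it. The petri dish must ride along in its place on the plate; do not push against the post, and leave the beaker and the timer where they are.

Things in the scene. Friction and masses are not known exactly. Their poses are not given: they have to be found in the camera images.
- plate: loose aluminium plate lying flat on the riser, 80 wide (its x) x 300 long (its y) x 8 mm thick, 0.4 to 0.65 kg; origin at the centre of its underside; its -y end is the front, which goes out past the riser; a black handle stands near its +y (rear) end. Its top has small round holes. Balance point about 3 mm on the rear side of the origin, or 1 mm to the front with the dish aboard
- plate_grip (a point): centre of the plate's black bar handle, 30 mm above the plate's underside and 120 mm behind the plate's origin; the bar is 68 mm long (plate x), 14 mm wide (plate y) and 16 mm tall, carried on two small 10 mm posts 26 mm either side of its middle, with 14 mm of free air between bar and plate. Axes as the plate's. The handle is above the riser at the start (at most right over its rear edge) and throughout
- plate_front (a point): middle of the plate's front edge, half-way through its thickness: 150 mm in front of the plate's origin and 270 mm in front of the handle's centre; axes as the plate's
- riser_edge (a point): middle of the top front edge of the fixed grey steel riser, 60 mm above the bench; the riser's flat top is 110 wide (x) x 240 mm long and runs from this point along this point's +y axis; -y is the way out. The plate lies on it, along its middle line to within about 0.08 rad and 6 mm, at first jutting out 30 to 65 mm at the front
- pointer_tip (a point): tip of the horizontal steel pointer on the pointer post, 64 mm above the bench (the middle of the plate's thickness); it points to its -x, towards the riser's middle line, 55 mm to the +x side of that line, so that the plate's edge passes 15 mm clear of it; axes parallel to the riser's. It stands 170 to 210 mm out from the riser's edge
- index_post: fixed pointer post beside the plate's way: a 50 mm round dark base with an 8 mm rod, 95 mm tall in all, 45 mm to the +x side of the pointer's tip; origin at the centre of its foot
- dish_center (a point): centre of the loose round petri dish (62 mm across, 16 mm high, 22 g) that stands on the plate, 45 mm behind its front edge; half-way up
- the_beaker: loose glass beaker, 50 mm across and 68 mm high, standing on the bench beside the riser; a bystander. Origin at the centre of its foot
- the_timer: loose white bench timer, 58 x 66 x 18 mm, lying on the bench on the robot's side of the riser; a bystander. Origin at the centre of its underside
There are look-alikes about, which are no part of the job. Leave any blue or green look-alike of the part that bears dish_center alone. Leave any yellow look-alike of the index_post alone.

How it is judged:
At the end, for the whole second after the job is handed in: Front edge level with the pointer tip (7 mm), on the riser's middle line (25 mm) and straight (0.09 rad); plate flat on the riser (tilt < 0.035 rad, ends within 6 mm of resting height), still, fingers still on it (> 0.5 N); dish 45 mm behind the front edge (25 mm) (y of plate_front in the frame of pointer_tip between -0.007 and 0.007 m and x of plate_front in the frame of riser_edge between -0.025 and 0.025 m and angle between the y axis of plate_front and the y axis of riser_edge, either way round below 0.09 rad and height (world z) of plate_front between 0.058 and 0.07 m and height (world z) of plate_grip between 0.084 and 0.096 m and angle between plate_front's own z axis and vertical below 0.035 rad and contact force between the fingers and plate above 0.5 N and linear speed of plate below 0.02 m/s and x of dish_center in the frame of plate_front between -0.025 and 0.025 m and y of dish_center in the frame of plate_front between 0.02 and 0.07 m and angle between dish_center's own z axis and vertical below 0.1 rad); the arm keeps its last pose, push and grip.
It fails at once if the plate is lifted off the riser (centre of handle or front edge more than 15 mm up) (height (world z) of plate_grip above 0.105 m or height (world z) of plate_front above 0.079 m).
It fails at once if the plate tips (angle between plate_front's own z axis and vertical above 0.12 rad).
It fails at once if the dish comes off its place on the plate (distance between dish_center and plate_front above 0.085 m or height (world z) of dish_center below 0.05 m).
It fails at once if the pointer post is pushed against (contact force between any of plate, the arm, the fingers and index_post above 2 N).
It fails at once if the beaker or the timer is moved more than 20 mm (distance of any of the_beaker, the_timer from where it was at the start of the episode above 0.02 m).
It also fails if it takes over 38 s, if anything falls off the work surface, if the arm or the gripper's body presses on something with over 40 N, if the wrist force passes 120 N, or if a joint passes its speed limit or range.

ROBOT

A 6-joint arm with a two-finger parallel gripper is mounted at the origin on a cart in front of the work surface, level with it; the furniture and walls round the work are solid. World frame = base frame: x ahead of the robot, y to its left, z up, the work surface at z = 0. Lengths are in m, angles in rad, forces in N, time in s.
With the tool pointing down it reaches from about 0.3 to 0.875 m from the base axis. Payload 6.4 kg.
Tool frame: the origin (TCP) lies midway between the tips of the shut fingers; the grasp point (between the pads) lies 19 mm behind it (ctrl.pinch_z is the distance from the TCP to the grasp point, in m); z points along the fingers, y is the line along which they close (so a half turn about z gives the same grasp; the last joint's range is limited). The gripper opens to 85 mm and grips with 20 to 120 N. Pads are 22 mm wide; open, the fingers measure 114 mm over their backs; the gripper's body (76 mm by 85 mm) begins 54 mm behind the grasp point. The pads swing forward as they close: fully open they stand 13 mm farther back than shut.
Start: joints at [-1.329, 0.181, 1.607, -0, 1.354, -0.206], TCP at [0.249, -0.518, 0.231] pointing down, gripper open.
Joint ranges: [-2.99, 2.99], [-0.89, 2.07], [0.3, 2.58], [-1.14, 4.28], [0, 2.63], [-3.12, 3.12]. Speed limits (rad/s): [2.57, 2.57, 3.01, 3.14, 3.14, 3.14].

INTERFACE

Orientations are given as a unit quaternion [w, x, y, z].
In Python, from bench import ctrl gives the robot as it stands.
- The arm moves only by the tool apply_moves, never from a script. Its argument "moves" is a list of rows, each an object with "jaw": the opening, from 0 (shut) to 1 (fully open); "offset": the shift along the tool's x, y, z in mm, a list of three; "rot": the turn, a rotation vector about the tool's x, y, z in degrees, a list of three. In form: [{"jaw": jaw, "offset": [dx, dy, dz], "rot": [ax, ay, az]}, ...]. A call has exactly 5 rows; each row shifts and turns the commanded pose from where the row before left it, along the tool's axes as they then stand; what a row does not reach is not made up. A row lasts 1/8 s, in which the tool goes at most 62.5 mm and 10.7 degrees, less where a joint would pass 70% of its speed; a pose out of reach is approached as far as the arm can. A call is refused whole if a number of a shift passes 62.5 or a number of a turn 10.7, either way. A call with a gripper value outside its range is refused whole. The fingers move at their own pace and stop on an object; the grip force is fixed at half the most. Time passes only in rows, so rows that do not move let the fingers close, or fill a call up. It gives the time, the measured TCP pose, the force, the opening and the grip force at its end, in the units of the state.
- ctrl.get_obs(): the state, without advancing time (a new reading comes with each control period).
- ctrl.camera(name): name is "scene" or "top"; returns (picture, depth): 384x512x3 uint8, red, green, blue; 384x512 float32, m along the optical axis (not along the pixel's ray), 0 where there is no reading.
- ctrl.camera_params(name): a dict with "K" (3x3 intrinsics, pixels), "cam_to_world" (4x4, takes a point from camera to world coordinates). Camera axes: x right, y down, z forward; pixel columns grow to the right and rows downward; lengths in m; the calibration is good to about 2 mm. A picture is of the moment at which its call begins. camera_params takes no time and is no camera call.
- ctrl.hand_in(): hands the job in; it is judged then, once.
Trained networks look in the newest picture that a camera, given by its name, has taken for a name from the list of things; names that differ only in an ending like _2 or _b are one class to them, and where a whole thing is asked for, a point or a joint stands for the part that bears it (a point fixed in the world has none). Each returns a list of dicts, best first, with "score" (0 to 1); they miss things now and then, are a little off and sometimes report something else, mostly with a low value. They report only what shows in the picture. A call takes as long as a camera call. They do not tell look-alikes from the thing itself.
- ctrl.outline_of(camera, target): "region" (384x512 bool, what is visible of it) and "position" ([column, row] in pixels, amid what is visible of it).
The state is a dict: "time_s": time; "q": joint angles; "dq": joint speeds; "joint_efforts": joint torques, N m; "eef_pos": TCP position; "eef_rot": TCP orientation; "wrist_force": force on the tool from outside, world axes, zero at the start; "torque": the same for the moment, N m; "opening": opening from 0.0 (shut) to 1.0 (fully open); "grasp_force": force on a finger pad.
Only numpy, scipy, OpenCV 4.12 (cv2) and the standard library are available. Lean on these libraries where they do the work, as an engineer would, in place of code of your own. Each camera call takes 0.05 s, during which the arm holds its last target. There are 200 camera calls.

## Working session

There is one attempt and no reset: what is moved stays moved. The work goes in short steps, Python scripts to look and compute and a tool call to move; the robot and the scene stay as the last step left them, time stands still between calls to the robot, and variables do not carry over. Pictures are saved under pics/ and viewed, at most 10 in all, crops included, and the job is handed in when it is done.

Besides the shell and the picture viewer there is one more tool, called after ">>>" as name(argument=value, ...), one argument or row to a line, values as JSON. apply_moves: Moves the arm, as the interface text tells. Its arguments: {"type":"object","properties":{"moves":{"type":"array"}},"required":["moves"]}

```bash
mkdir -p pics; cat > h.py <<'E'
import numpy as np, cv2
from bench import ctrl
def snap(cam,fn=None):
    p,d=ctrl.camera(cam)
    if fn: cv2.imwrite('pics/'+fn,p[:,:,::-1])
    return p,d
def cloud(cam,d):
    P=ctrl.camera_params(cam);K=P['K'];T=P['cam_to_world']
    v,u=np.mgrid[:d.shape[0],:d.shape[1]]
    c=np.stack([(u-K[0,2])/K[0,0]*d,(v-K[1,2])/K[1,1]*d,d],-1)
    w=c@T[:3,:3].T+T[:3,3]; w[d<=0]=np.nan
    return w
E
python3 - <<'E'
from h import *
for c in ['scene','top']:
    p,d=snap(c,c+'0.png'); w=cloud(c,d)
    np.savez(c+'0.npz',p=p,d=d,w=w)
    print(c,ctrl.camera_params(c)['cam_to_world'][:3].round(3).tolist())
    for t in ['plate','plate_grip','plate_front','riser_edge','pointer_tip','index_post','dish_center','the_beaker','the_timer']:
        try:
            for r in ctrl.outline_of(c,t)[:3]:
                m=r['region']; q=w[m]; print(t,round(r['score'],2),np.round(r['position']),m.sum(),np.nanmedian(q,0).round(3),np.nanmax(q[:,2]).round(3))
        except Exception as e: print(t,e)
print(ctrl.get_obs()['time_s'])
a=cv2.imread('pics/scene0.png');b=cv2.imread('pics/top0.png')
cv2.imwrite('pics/both.png',cv2.resize(np.vstack([a,b])[:, :],(400*1,600)))
E
```

```text
scene [[-0.643, -0.485, 0.593, -0.094], [-0.766, 0.422, -0.486, 0.649], [-0.015, -0.766, -0.642, 0.845]]
plate 0.67 [235. 222.] 1984 [0.567 0.18  0.069] 0.102
plate_grip 0.8 [235. 217.] 1932 [0.566 0.183 0.069] 0.102
plate_front 0.93 [236. 221.] 1934 [0.566 0.183 0.069] 0.102
riser_edge 0.57 [244. 230.] 741 [0.528 0.186 0.06 ] 0.071
pointer_tip 0.75 [276. 157.] 159 [ 0.778 -0.149  0.012] 0.091
pointer_tip 0.7 [303. 166.] 167 [ 0.652 -0.167  0.013] 0.082
index_post 0.73 [303. 170.] 150 [ 0.653 -0.166  0.013] 0.082
index_post 0.47 [273. 157.] 138 [ 0.778 -0.148  0.012] 0.08
dish_center 0.85 [321. 232.] 325 [0.414 0.009 0.016] 0.021
dish_center 0.59 [304. 261.] 391 [0.364 0.11  0.016] 0.022
dish_center 0.53 [274. 197.] 288 [0.562 0.048 0.084] 0.088
the_beaker 0.77 [212. 202.] 358 [0.694 0.181 0.047] 0.072
the_timer 0.7 [257. 261.] 510 [0.446 0.209 0.017] 0.022
top [[0.017, -0.98, 0.199, 0.314], [-1.0, -0.016, 0.007, 0.065], [-0.003, -0.199, -0.98, 1.265]]
plate 0.9 [220. 186.] 3164 [0.571 0.164 0.069] 0.104
plate_grip 0.93 [220. 183.] 3150 [0.57  0.166 0.069] 0.104
plate_grip 0.36 [214. 139.] 355 [0.712 0.177 0.032] 0.073
plate_front 0.96 [219. 184.] 3142 [0.57  0.166 0.069] 0.104
riser_edge 0.96 [222. 202.] 1192 [0.531 0.157 0.061] 0.073
pointer_tip 0.61 [342. 163.] 270 [ 0.649 -0.166  0.012] 0.098
pointer_tip 0.6 [337. 115.] 263 [ 0.773 -0.149  0.012] 0.09
index_post 0.73 [347. 165.] 306 [ 0.649 -0.167  0.011] 0.098
index_post 0.68 [336. 119.] 270 [ 0.773 -0.148  0.012] 0.09
dish_center 0.82 [240. 274.] 462 [0.365 0.107 0.016] 0.022
dish_center 0.76 [262. 190.] 533 [0.563 0.045 0.084] 0.091
dish_center 0.74 [279. 249.] 428 [0.415 0.006 0.016] 0.024
the_beaker 0.77 [215. 140.] 352 [0.709 0.179 0.028] 0.072
the_timer 0.79 [201. 238.] 583 [0.448 0.203 0.017] 0.025
1.0
```

View pics/top0.png

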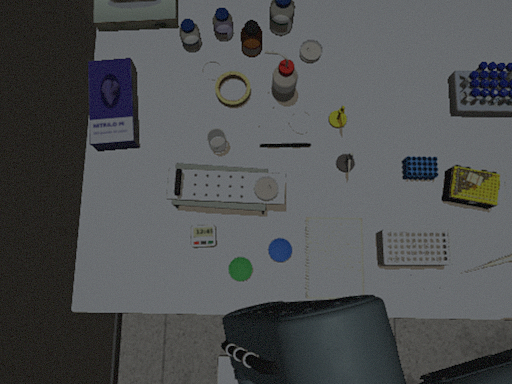

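View pics/scene0.png

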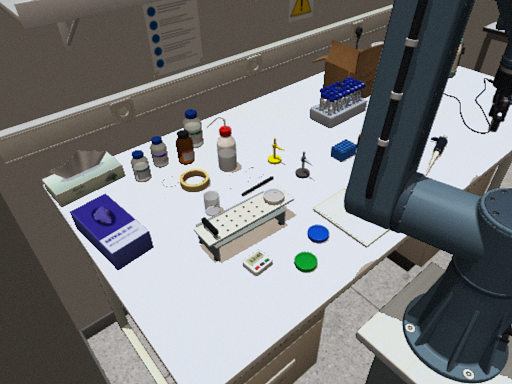

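Top view: plate (220,186) with handle on the left at (178,182) and white dish at (265,188). Two pointer posts: dark (345,163) and yellow (338,119). The dark one fits: it isn't yellow, and it stands about 100 mm to the +x side of the riser's middle line. The dishes at (240,269) and (280,250) are green and blue look-alikes. Now the crop and the geometry.

```bash
python3 - <<'E'
from h import *
Z=np.load('top0.npz');w=Z['w'];p=Z['p']
cv2.imwrite('pics/crop0.png',cv2.resize(p[100:225,155:365,::-1],None,fx=3.8,fy=3.8,interpolation=cv2.INTER_CUBIC))
x,y,z=w[...,0],w[...,1],w[...,2]
box=(x>.45)&(x<.68)&(y>-.03)&(y<.36)
def rect(m,n):
    n_,l,s,c=cv2.connectedComponentsWithStats(m.astype(np.uint8)); k=1+np.argmax(s[1:,4]); m=l==k
    r=cv2.minAreaRect((w[m][:,:2]*1000).astype(np.float32)); print(n,m.sum(),np.round(r[0],1),np.round(r[1],1),round(r[2],2),'z',np.median(z[m]).round(4)); return m
pl=rect(box&(z>.0655)&(z<.074),'plate')
hd=rect(box&(z>.091)&(z<.11)&(y>.2),'handle')
rect(box&(z>.052)&(z<.064),'riser')
rect(box&(z>.052)&(z<.11),'riser+plate')
for c in('top','scene'):
    w=np.load(c+'0.npz')['w'];x,y,z=w[...,0],w[...,1],w[...,2]
    b=(abs(x-.64)<.08)&(abs(y+.165)<.06)
    rect(b&(z>.008)&(z<.03),'base '+c)
    m=b&(z>.045);print(m.sum());
    for q in w[m]:print(q.round(3),end=' ')
    m=(abs(x-.563)<.06)&(abs(y-.045)<.05)&(z>.079)&(z<.1);rect(m,'dish '+c)
E
```

```text
plate 2665 [571.1 146.2] [300.1  84.5] 87.98 z 0.0691
handle 156 [574.1 265.9] [14.7 66.6] 88.69 z 0.0978
riser 560 [525.3 164.7] [239.9  19.3] 87.03 z 0.0605
riser+plate 4648 [570.3 146.8] [301.5 111. ] 87.07 z 0.0684
base top 129 [ 653.3 -160. ] [48.5 29.4] 2.76 z 0.011
72
[ 0.655 -0.167  0.097] [ 0.655 -0.17   0.097] [ 0.657 -0.174  0.091] [ 0.659 -0.167  0.074] [ 0.654 -0.165  0.094] [ 0.652 -0.167  0.098] [ 0.653 -0.17   0.094] [ 0.652 -0.172  0.098] [ 0.658 -0.165  0.071] [ 0.658 -0.168  0.069] [ 0.652 -0.166  0.092] [ 0.651 -0.168  0.096] [ 0.65  -0.17   0.098] [ 0.654 -0.162  0.074] [ 0.656 -0.165  0.067] [ 0.652 -0.166  0.08 ] [ 0.651 -0.167  0.085] [ 0.65  -0.169  0.088] [ 0.651 -0.172  0.084] [ 0.652 -0.162  0.07 ] [ 0.651 -0.164  0.075] [ 0.652 -0.167  0.071] [ 0.65  -0.168  0.079] [ 0.651 -0.171  0.077] [ 0.652 -0.175  0.071] [ 0.65  -0.163  0.068] [ 0.65  -0.165  0.071] [ 0.65  -0.168  0.069] [ 0.649 -0.17   0.071] [ 0.65  -0.173  0.069] [ 0.649 -0.175  0.072] [ 0.649 -0.164  0.062] [ 0.647 -0.165  0.071] [ 0.646 -0.167  0.072] [ 0.646 -0.169  0.073] [ 0.646 -0.172  0.0
[... 1656 characters left out ...]
] [ 0.651 -0.163  0.066] [ 0.649 -0.165  0.066] [ 0.646 -0.168  0.066] [ 0.642 -0.168  0.068] [ 0.639 -0.169  0.069] [ 0.657 -0.165  0.058] [ 0.651 -0.164  0.061] [ 0.648 -0.165  0.062] [ 0.641 -0.167  0.066] [ 0.635 -0.165  0.069] [ 0.631 -0.166  0.071] [ 0.63  -0.17   0.069] [ 0.662 -0.171  0.048] [ 0.653 -0.166  0.055] [ 0.652 -0.17   0.054] [ 0.633 -0.164  0.067] [ 0.632 -0.167  0.066] [ 0.629 -0.169  0.066] [ 0.625 -0.169  0.068] [ 0.658 -0.166  0.048] [ 0.653 -0.166  0.05 ] [ 0.654 -0.172  0.048] [ 0.625 -0.165  0.067] [ 0.625 -0.17   0.064] [ 0.623 -0.172  0.064] [ 0.652 -0.166  0.047] [ 0.617 -0.166  0.066] [ 0.614 -0.168  0.067] dish scene 249 [566.4  45.8] [60.6 61.4] 11.1 z 0.0846
```

View pics/crop0.png

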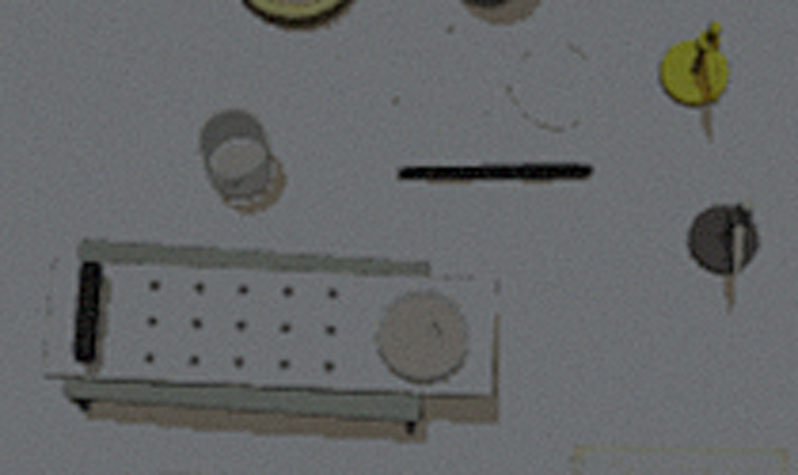

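Crop: dark post base at (722,240), its pale pointer at (738,245) pointing toward the riser line, and yellow post apart at (695,70). The white dish on the plate is at (422,336). The tip measures (0.609,-0.167), 55 mm off the midline, so it fits. The handle is at (0.574,0.266), and the plate has to travel about 161 mm.

```bash
cat >> h.py <<'E'
from scipy.spatial.transform import Rotation as R
def rot(o): return R.from_quat(np.roll(o['eef_rot'],-1))
def goto(pos,yaw):
    """offset in current tool axes (mm) to pos, and tool-z turn (deg) so tool y lies along world dir at angle yaw"""
    o=ctrl.get_obs();r=rot(o);M=r.as_matrix()
    y=M[:,1];a=np.degrees(np.arctan2(y[1],y[0]))
    dy=(yaw-a+90)%180-90
    print('t',o['time_s'],'pos',np.round(o['eef_pos'],4),'ydir',a.round(2),'zax',M[:,2].round(3),'off',(M.T@(np.array(pos)-o['eef_pos'])*1000).round(1),'turn z',-dy.round(2),'open',o['opening'],'gf',o['grasp_force'],'F',np.round(o['wrist_force'],1),'q',np.round(o['q'],2))
E
python3 - <<'E'
from h import *
print(ctrl.pinch_z); goto([.574,.266,.2],88.3)
E
```

```text
0.0187
t 1.0 pos [ 0.249  -0.5183  0.2313] ydir -64.34 zax [-0. -0. -1.] off [ 632.6 -566.2   31.3] turn z 27.36 open 0.9997438243888747 gf 0.0 F [0.8 0.2 1.1] q [-1.33  0.18  1.61 -0.    1.35 -0.21]
```

>>> apply_moves(
  moves=[
    {"jaw": 1,"offset": [15,-13,0],"rot": [0,0,0]},
    {"jaw": 1,"offset": [30,-27,0],"rot": [0,0,0]},
    {"jaw": 0.8,"offset": [38,-34,0],"rot": [0,0,0]},
    {"jaw": 0.8,"offset": [38,-34,0],"rot": [0,0,0]},
    {"jaw": 0.7,"offset": [38,-34,0],"rot": [0,0,0]},
  ],
)

```text
time_s: 1.62
eef_pos: [0.3313, -0.3187, 0.2312]
eef_rot: [-0.0, 0.975, 0.222, 0.0]
wrist_force: [1.3, 0.0, 0.8]
opening: 0.701
grasp_force: 0.0
```

>>> apply_moves(
  moves=[
    {"jaw": 0.7,"offset": [38,-34,0],"rot": [0,0,0]},
    {"jaw": 0.7,"offset": [38,-34,0],"rot": [0,0,0]},
    {"jaw": 0.7,"offset": [38,-34,0],"rot": [0,0,0]},
    {"jaw": 0.7,"offset": [38,-34,0],"rot": [0,0,0]},
    {"jaw": 0.7,"offset": [38,-34,0],"rot": [0,0,0]},
  ],
)

```text
time_s: 2.25
eef_pos: [0.4284, -0.0833, 0.2314]
eef_rot: [0.0, 0.975, 0.222, 0.0]
wrist_force: [1.2, -0.7, -0.2]
opening: 0.699
grasp_force: 0.0
```

>>> apply_moves(
  moves=[
    {"jaw": 0.7,"offset": [38,-34,0],"rot": [0,0,0]},
    {"jaw": 0.7,"offset": [38,-34,0],"rot": [0,0,0]},
    {"jaw": 0.7,"offset": [38,-34,0],"rot": [0,0,0]},
    {"jaw": 0.7,"offset": [38,-34,0],"rot": [0,0,0]},
    {"jaw": 0.7,"offset": [30,-27,0],"rot": [0,0,0]},
  ],
)

```text
time_s: 2.88
eef_pos: [0.5214, 0.1427, 0.2314]
eef_rot: [-0.0, 0.975, 0.223, 0.0]
wrist_force: [0.3, 0.3, -0.2]
opening: 0.703
grasp_force: 0.0
```

```bash
python3 - <<'E'
from h import *
goto([.574,.266,.2],88.3)
E
```

```text
t 2.875 pos [0.5214 0.1427 0.2314] ydir -64.24 zax [ 0.  0. -1.] off [101.  -88.2  31.4] turn z 27.46 open 0.7028447773006872 gf 0.0 F [ 0.3  0.3 -0.2] q [0.05 0.1  1.69 0.   1.34 1.17]
```

>>> apply_moves(
  moves=[
    {"jaw": 0.7,"offset": [33,-29,8],"rot": [0,0,0]},
    {"jaw": 0.7,"offset": [33,-29,8],"rot": [0,0,0]},
    {"jaw": 0.7,"offset": [25,-22,8],"rot": [0,0,0]},
    {"jaw": 0.7,"offset": [10,-8.2,7.4],"rot": [0,0,0]},
    {"jaw": 0.7,"offset": [0,0,0],"rot": [0,0,9]},
  ],
)

```text
time_s: 3.5
eef_pos: [0.5736, 0.2638, 0.1987]
eef_rot: [0.0, 0.99, 0.144, -0.001]
wrist_force: [0.0, -0.1, 0.1]
opening: 0.698
grasp_force: 0.0
```

>>> apply_moves(
  moves=[
    {"jaw": 0.7,"offset": [0,0,0],"rot": [0,0,9]},
    {"jaw": 0.7,"offset": [0,0,0],"rot": [0,0,9.4]},
    {"jaw": 0.7,"offset": [0,0,0],"rot": [0,0,0]},
    {"jaw": 0.7,"offset": [0,0,0],"rot": [0,0,0]},
    {"jaw": 0.7,"offset": [0,0,0],"rot": [0,0,0]},
  ],
)

```text
time_s: 4.12
eef_pos: [0.5747, 0.2628, 0.1999]
eef_rot: [0.0, 1.0, -0.014, -0.0]
wrist_force: [0.8, 0.3, 1.1]
opening: 0.702
grasp_force: 0.0
```

```bash
python3 - <<'E'
from h import *
goto([.574,.266,.12],88.3)
p,d=snap('scene'); cv2.imwrite('pics/a1.png',cv2.resize(p[130:290,160:320,::-1],None,fx=3.5,fy=3.5))
E
```

```text
t 4.125 pos [0.5747 0.2628 0.1999] ydir -91.65 zax [-0. -0. -1.] off [-0.8 -3.1 79.9] turn z 0.05 open 0.7017718743785752 gf 0.0 F [0.8 0.3 1.1] q [ 0.24  0.33  1.49 -0.    1.32  1.84]
```

View pics/a1.png

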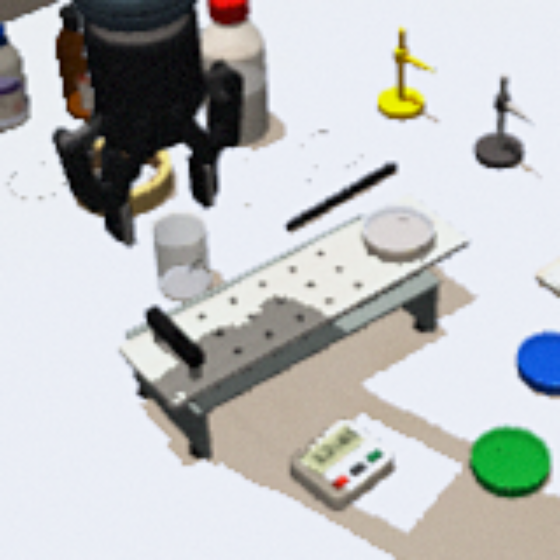

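The open gripper is above the handle at (175,335), with its fingers straddling the bar along the plate. The dish is in place at (398,232) and the way down is clear, so I descend.

>>> apply_moves(
  moves=[
    {"jaw": 0.6,"offset": [-0.8,-3.1,25],"rot": [0,0,0]},
    {"jaw": 0.6,"offset": [0,0,30],"rot": [0,0,0]},
    {"jaw": 0.6,"offset": [0,0,25],"rot": [0,0,0]},
    {"jaw": 0.6,"offset": [0,0,15],"rot": [0,0,0]},
    {"jaw": 0.6,"offset": [0,0,0],"rot": [0,0,0]},
  ],
)

```text
time_s: 4.8
eef_pos: [0.5733, 0.2659, 0.1037]
eef_rot: [0.0, 1.0, -0.015, -0.001]
wrist_force: [0.2, -0.2, -0.1]
opening: 0.598
grasp_force: 0.0
```

>>> apply_moves(
  moves=[
    {"jaw": 0.6,"offset": [0,0,12],"rot": [0,0,0]},
    {"jaw": 0.6,"offset": [0,0,12],"rot": [0,0,0]},
    {"jaw": 0.6,"offset": [0,0,7],"rot": [0,0,0]},
    {"jaw": 0.6,"offset": [0,0,0],"rot": [0,0,0]},
    {"jaw": 0.6,"offset": [0,0,0],"rot": [0,0,0]},
  ],
)

```text
time_s: 5.42
eef_pos: [0.5744, 0.2662, 0.0742]
eef_rot: [-0.0, 1.0, -0.015, 0.0]
wrist_force: [0.4, -0.1, 0.2]
opening: 0.6
grasp_force: 0.0
```

```bash
python3 - <<'E'
from h import *
goto([.574,.266,.073],88.3)
p,d=snap('scene'); cv2.imwrite('pics/a2.png',cv2.resize(p[140:290,160:310,::-1],None,fx=3.5,fy=3.5))
E
```

```text
t 5.425 pos [0.5744 0.2662 0.0742] ydir -91.74 zax [ 0.001  0.    -1.   ] off [-0.4  0.2  1.2] turn z -0.04 open 0.6004577764459763 gf 0.0 F [ 0.4 -0.1  0.2] q [ 0.25  0.48  1.56 -0.    1.1   1.85]
```

View pics/a2.png

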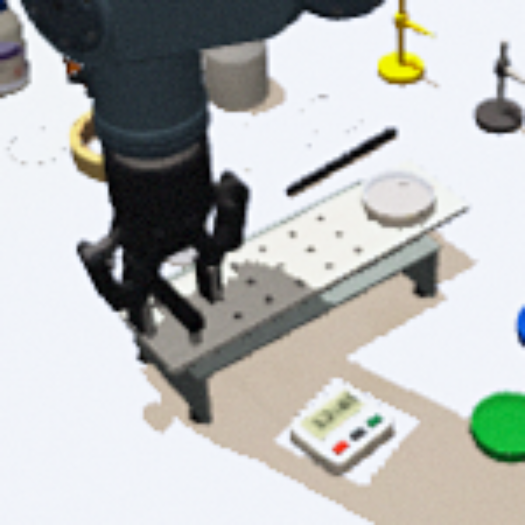

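The fingers stand on both sides of the bar (175,305), near (150,310) and (215,285), and nothing is touched. I close.

>>> apply_moves(
  moves=[
    {"jaw": 0.35,"offset": [0,0,0],"rot": [0,0,0]},
    {"jaw": 0.25,"offset": [0,0,0],"rot": [0,0,0]},
    {"jaw": 0.18,"offset": [0,0,0],"rot": [0,0,0]},
    {"jaw": 0.1,"offset": [0,0,0],"rot": [0,0,0]},
    {"jaw": 0.0,"offset": [0,0,0],"rot": [0,0,0]},
  ],
)

```text
time_s: 6.1
eef_pos: [0.5743, 0.2663, 0.0742]
eef_rot: [-0.0, 1.0, -0.015, 0.0]
wrist_force: [-0.1, 0.9, 2.5]
opening: 0.152
grasp_force: 59.6
```

>>> apply_moves(
  moves=[
    {"jaw": 0,"offset": [0,0,0],"rot": [0,0,0]},
    {"jaw": 0,"offset": [0,0,0],"rot": [0,0,0]},
    {"jaw": 0,"offset": [0,0,0],"rot": [0,0,0]},
    {"jaw": 0,"offset": [0,0,0],"rot": [0,0,0]},
    {"jaw": 0,"offset": [0,0,0],"rot": [0,0,0]},
  ],
)

```text
time_s: 6.72
eef_pos: [0.5743, 0.2663, 0.0742]
eef_rot: [-0.0, 1.0, -0.015, 0.0]
wrist_force: [-1.1, 1.4, 5.5]
opening: 0.152
grasp_force: 59.9
```

```bash
cat >> h.py <<'E'
def state():
    p,d=snap('top');w=cloud('top',d);x,y,z=w[...,0],w[...,1],w[...,2]
    m=(abs(x-.57)<.055)&(y>-.2)&(y<.16)&(z>.064)&(z<.073)
    u=np.array([.0515,.9987]);n=np.array([.9987,-.0515])
    q=w[m]; s=q[:,:2]@u; l=q[:,:2]@n
    q=q[(l>.46)&(l<.62)];s=q[:,:2]@u;l=q[:,:2]@n
    print('front s(1%)',np.percentile(s,[0,1,3]).round(4))
    f=l[(s<s.min()+.09)&(s>s.min()+.01)];print('front lat',((f.max()+f.min())/2).round(4),'width',np.ptp(f).round(4),'midline',(np.array([.5706,.1623])@n).round(4))
    A=np.c_[s,l,np.ones(len(s))];c=np.linalg.lstsq(A,q[:,2],rcond=None)[0];print('tilt',c[:2].round(4),'z front',(c@[s.min(),np.median(l),1]).round(4))
    m=(abs(x-.565)<.08)&(y<.15)&(y>-.2)&(z>.079)&(z<.095)
    r=cv2.minAreaRect((w[m][:,:2]*1000).astype(np.float32));print('dish',m.sum(),np.round(r[0],1),np.round(r[1],1),'s',(np.array(r[0])@u).round(1))
    print('tip s',(np.array([.609,-.167])@u).round(4))
    return p,d,w
E
python3 - <<'E'
from h import *
goto([.574,.266,.073],88.3); state()
E
```

```text
t 6.725 pos [0.5743 0.2663 0.0742] ydir -91.74 zax [ 0.  0. -1.] off [-0.3  0.3  1.2] turn z -0.04 open 0.152063299219529 gf 59.88588273525238 F [-1.1  1.4  5.5] q [0.25 0.48 1.56 0.   1.1  1.85]
front s(1%) [-0.1355  0.0265  0.0291]Traceback (most recent call last):
  File "<stdin>", line 2, in <module>
  File "h.py", line 28, in state
    f=l[(s<s.min()+.09)&(s>s.min()+.01)];print('front lat',((f.max()+f.min())/2).round(4),'width',np.ptp(f).round(4),'midline',(np.array([.5706,.1623])@n).round(4))
                                                             ~~~~~^^
    return umr_maximum(a, axis, None, out, keepdims, initial, where)
ValueError: zero-size array to reduction operation maximum which has no identity
```

The grip is firm (60 N). I slide out gently and straighten the yaw by about 1.2° on the way.

>>> apply_moves(
  moves=[
    {"jaw": 0,"offset": [0,2,0],"rot": [0,0,0.2]},
    {"jaw": 0,"offset": [-0.1,5,0],"rot": [0,0,0.2]},
    {"jaw": 0,"offset": [-0.2,8,0],"rot": [0,0,0.2]},
    {"jaw": 0,"offset": [-0.2,8,0],"rot": [0,0,0.2]},
    {"jaw": 0,"offset": [-0.2,7,0],"rot": [0,0,0.2]},
  ],
)

```text
time_s: 7.4
eef_pos: [0.5727, 0.237, 0.0742]
eef_rot: [-0.001, 1.0, -0.024, 0.001]
wrist_force: [0.6, 5.8, 3.1]
opening: 0.15
grasp_force: 59.8
```

```bash
sed -i 's/(l>.46)&(l<.62)/(l>.505)\&(l<.608)/' h.py; python3 - <<'E'
from h import *
goto([.566,.1055,.0742],87.05); state()
E
```

```text
t 7.4 pos [0.5727 0.237  0.0742] ydir -92.74 zax [ 0.001  0.002 -1.   ] off [ -0.4 131.7  -0.2] turn z 0.21 open 0.1501808617508464 gf 59.78742063045502 F [0.6 5.8 3.1] q [0.2  0.45 1.6  0.   1.09 1.82]
front s(1%) [-0.0043 -0.0029  0.0005]
front lat 0.5619 width 0.092 midline 0.5615
tilt [-0.      0.0017] z front 0.0686
dish 468 [559.7  15.2] [60.7 60.9] s 44.0
tip s -0.1354
```

>>> apply_moves(
  moves=[
    {"jaw": 0,"offset": [0,6,0],"rot": [0,0,0.2]},
    {"jaw": 0,"offset": [0,8,0],"rot": [0,0,0]},
    {"jaw": 0,"offset": [0,9,0],"rot": [0,0,0]},
    {"jaw": 0,"offset": [0,9,0],"rot": [0,0,0]},
    {"jaw": 0,"offset": [0,8,0],"rot": [0,0,0]},
  ],
)

```text
time_s: 8.07
eef_pos: [0.5705, 0.1971, 0.0742]
eef_rot: [-0.001, 1.0, -0.026, 0.001]
wrist_force: [-0.1, 6.2, 3.7]
opening: 0.149
grasp_force: 59.9
```

>>> apply_moves(
  moves=[
    {"jaw": 0,"offset": [0,8,0],"rot": [0,0,0]},
    {"jaw": 0,"offset": [0,8,0],"rot": [0,0,0]},
    {"jaw": 0,"offset": [0,8,0],"rot": [0,0,0]},
    {"jaw": 0,"offset": [0,8,0],"rot": [0,0,0]},
    {"jaw": 0,"offset": [0,6,0],"rot": [0,0,0]},
  ],
)

```text
time_s: 8.7
eef_pos: [0.5685, 0.1591, 0.0742]
eef_rot: [-0.001, 1.0, -0.026, 0.0]
wrist_force: [0.0, 6.9, 4.5]
opening: 0.153
grasp_force: 60.0
```

```bash
python3 - <<'E'
from h import *
goto([.566,.1055,.0742],87.05); state()
E
```

```text
t 8.7 pos [0.5685 0.1591 0.0742] ydir -92.95 zax [ 0.001  0.002 -1.   ] off [ 0.2 53.6 -0.1] turn z 0.0 open 0.15272461492644954 gf 59.98935341835022 F [0.  6.9 4.5] q [0.07 0.4  1.68 0.   1.06 1.69]
front s(1%) [-0.0823 -0.0802 -0.0768]
front lat 0.56 width 0.0812 midline 0.5615
tilt [ 0.0003 -0.0036] z front 0.0687
dish 468 [563.4  26.9] [240.1  60. ] s 55.9
tip s -0.1354
```

>>> apply_moves(
  moves=[
    {"jaw": 0,"offset": [0,7,0],"rot": [0,0,0]},
    {"jaw": 0,"offset": [0,8,0],"rot": [0,0,0]},
    {"jaw": 0,"offset": [0,8,0],"rot": [0,0,0]},
    {"jaw": 0,"offset": [0,8,0],"rot": [0,0,0]},
    {"jaw": 0,"offset": [0,6,0],"rot": [0,0,0]},
  ],
)

```text
time_s: 9.38
eef_pos: [0.5667, 0.1222, 0.0743]
eef_rot: [-0.001, 1.0, -0.026, 0.0]
wrist_force: [-0.6, 7.4, 5.5]
opening: 0.15
grasp_force: 60.1
```

>>> apply_moves(
  moves=[
    {"jaw": 0,"offset": [0,6,0],"rot": [0,0,0]},
    {"jaw": 0,"offset": [0,4,0],"rot": [0,0,0]},
    {"jaw": 0,"offset": [0,3,0],"rot": [0,0,0]},
    {"jaw": 0,"offset": [0,1.5,0],"rot": [0,0,0]},
    {"jaw": 0,"offset": [0,0,0],"rot": [0,0,0]},
  ],
)

```text
time_s: 10.0
eef_pos: [0.5661, 0.1079, 0.0745]
eef_rot: [-0.001, 1.0, -0.026, 0.001]
wrist_force: [0.6, 6.9, 6.2]
opening: 0.152
grasp_force: 60.2
```

```bash
python3 - <<'E'
from h import *
goto([.566,.1055,.0742],87.05); p,d,w=state()
x,y,z=w[...,0],w[...,1],w[...,2]
m=(abs(x-.56)<.08)&(y<-.03)&(y>-.2)&(z>.079)&(z<.095)
print('dish',(np.nanmin(w[m],0)+np.nanmax(w[m],0))/2)
a=p[130:230,170:370,::-1]; q,_=snap('scene'); b=q[130:290,160:360,::-1]
cv2.imwrite('pics/f.png',np.vstack([cv2.resize(a,(600,300)),cv2.resize(b,(600,480))])[:600])
for t in ['dish_center','index_post']:
    for r in ctrl.outline_of('scene',t): print(t,r['score'],r['position'])
E
```

```text
t 10.0 pos [0.5661 0.1079 0.0745] ydir -92.95 zax [ 0.001  0.002 -1.   ] off [0.  2.4 0.3] turn z 0.0 open 0.15180230049204202 gf 60.22979736328125 F [0.6 6.9 6.2] q [-0.02  0.37  1.72  0.    1.05  1.6 ]
front s(1%) [-0.133  -0.1315 -0.1277]
front lat 0.5601 width 0.0807 midline 0.5615
tilt [0.0016 0.0002] z front 0.0682
dish 471 [559.9 -15.2] [256.9  62.1] s 13.6
tip s -0.1354
dish [ 0.55194904 -0.11273785  0.08406287]
dish_center 0.85 [320.9, 231.0]
dish_center 0.71 [315.7, 175.8]
dish_center 0.54 [303.6, 260.6]
index_post 0.46 [276.7, 156.6]
index_post 0.45 [302.2, 168.2]
index_post 0.25 [282.3, 198.0]
```

View pics/f.png

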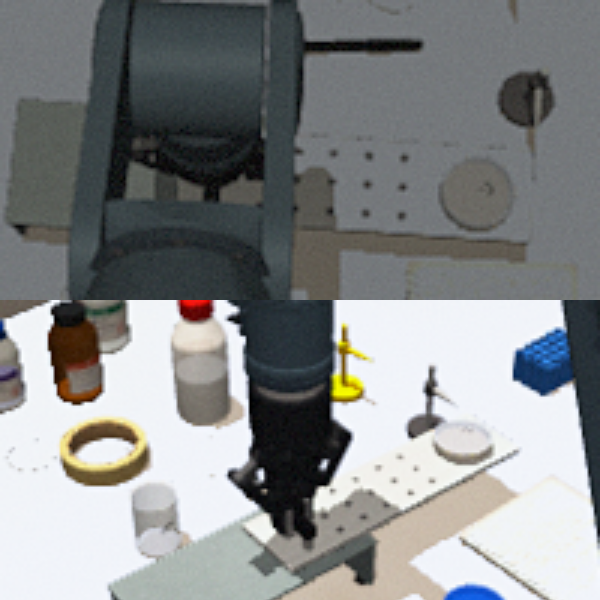

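The plate is flat and the dish is in place (top half, 477,193). The front edge (530,190) is about 2 mm short of the pointer (537,120 downward), and the post is untouched. I make the last 2.3 mm and settle.

>>> apply_moves(
  moves=[
    {"jaw": 0,"offset": [0,1,0],"rot": [0,0,0]},
    {"jaw": 0,"offset": [0,1,0],"rot": [0,0,0]},
    {"jaw": 0,"offset": [0,0.4,0],"rot": [0,0,0]},
    {"jaw": 0,"offset": [0,0,0],"rot": [0,0,0]},
    {"jaw": 0,"offset": [0,0,0],"rot": [0,0,0]},
  ],
)

```text
time_s: 10.82
eef_pos: [0.566, 0.1058, 0.0745]
eef_rot: [-0.001, 1.0, -0.026, 0.001]
wrist_force: [-0.1, 7.2, 6.4]
opening: 0.151
grasp_force: 60.3
```

>>> apply_moves(
  moves=[
    {"jaw": 0,"offset": [0,0,0],"rot": [0,0,0]},
    {"jaw": 0,"offset": [0,0,0],"rot": [0,0,0]},
    {"jaw": 0,"offset": [0,0,0],"rot": [0,0,0]},
    {"jaw": 0,"offset": [0,0,0],"rot": [0,0,0]},
    {"jaw": 0,"offset": [0,0,0],"rot": [0,0,0]},
  ],
)

```text
time_s: 11.45
eef_pos: [0.566, 0.1057, 0.0745]
eef_rot: [-0.001, 1.0, -0.026, 0.001]
wrist_force: [0.2, 7.6, 5.8]
opening: 0.148
grasp_force: 60.3
```

```bash
python3 - <<'E'
from h import *
goto([.566,.1055,.0742],87.05); p,d,w=state()
x,y,z=w[...,0],w[...,1],w[...,2]
m=(x>.604)&(x<.635)&(abs(y+.168)<.02)&(z>.06)&(z<.075)
s=w[m][:,:2]@[.0515,.9987];print('pointer s',np.median(s),s.min(),s.max(),m.sum())
print(np.percentile(s,50))
E
```

```text
t 11.45 pos [0.566  0.1057 0.0745] ydir -92.95 zax [ 0.001  0.002 -1.   ] off [0.  0.2 0.3] turn z 0.0 open 0.14846653411519745 gf 60.264705419540405 F [0.2 7.6 5.8] q [-0.02  0.37  1.72  0.    1.05  1.6 ]
front s(1%) [-0.1356 -0.1331 -0.1299]
front lat 0.5602 width 0.0805 midline 0.5615
tilt [ 0.0031 -0.0002] z front 0.0679
dish 465 [561.6 -24. ] [243.8  61.9] s 5.0
tip s -0.1354
pointer s -0.1356324532427066 -0.13837290791470402 -0.13210249981053443 22
-0.1356324532427066
```

Front edge at s = -0.1356 and pointer at -0.1356. The plate is flat, straight, still and held.

```bash
python3 -c "
from bench import ctrl
print(ctrl.hand_in())"
```

```text
the job is handed in; nothing more can be done
None
```

I handed the job in with the gripper still holding the plate flat and still. By the camera, the front edge is within about 1–2 mm of the pointer tip, the dish is in its place, and the post, beaker and timer were not touched; the hand-in call returned no verdict.

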